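# Stow the baren in the hasped tool chest

### The arm

A 6-joint arm with a two-finger parallel gripper is mounted at the origin on a cart in front of the work surface, level with it; the furniture and walls round the work are solid. World frame = base frame: x ahead of the robot, y to its left, z up, the work surface at z = 0. Lengths are in mm, angles in rad, forces in N, time in s.
With the tool pointing down it reaches from about 350 to 775 mm from the base axis. Payload 7.3 kg.
Tool frame: the origin (TCP) lies midway between the tips of the shut fingers; the grasp point (between the pads) lies 19 mm behind it; z points along the fingers, y is the line along which they close (so a half turn about z gives the same grasp; the last joint's range is limited). The gripper opens to 92 mm and grips with 3 to 60 N. Pads are 19 mm wide; open, the fingers measure 130 mm over their backs; the gripper's body (75 mm by 190 mm) begins 47 mm behind the grasp point.
Start: joints at [-0.146, 0.342, 1.524, -0, 1.275, -0.146], TCP at [525.022, 0.019, 196.941] pointing down, gripper open.
Joint ranges: [-2.53, 2.53], [-0.77, 2.02], [0.04, 2.7], [-1, 4.14], [0.28, 2.66], [-3.11, 3.11]. Speed limits (rad/s): [2.57, 2.57, 3.14, 3.14, 3.14, 3.14].

### API

Orientations are given as [roll, pitch, yaw] about the fixed x, y, z axes, in that order (R = Rz(yaw) Ry(pitch) Rx(roll)).
In Python, from plant import bot gives the robot as it stands. The module is installed in compiled form; this text tells all that it offers.
- The arm moves only by the shell command python3 -m crank 'ROWS' [OPENING]. ROWS is JSON, a list of rows, each a list of 6 numbers: the shift along the tool's x, y, z in m, then the turn, a rotation vector about the tool's x, y, z in rad. In form: [[dx, dy, dz, wx, wy, wz], ...]. A call has 1 to 5 rows; each row shifts and turns the commanded pose from where the row before left it, along the tool's axes as they then stand; what a row does not reach is not made up. A row lasts 1/8 s, in which the tool goes at most 62.5 mm and 10.7 degrees, less where a joint would pass 70% of its speed; a pose out of reach is approached as far as the arm can. A call is refused whole if a number of a shift passes 0.0625 or a number of a turn 0.188, either way. A call with a gripper value outside its range is refused whole. OPENING is the opening in per cent of the stroke, from 0 (shut) to 100 (fully open), set as the call begins (- or left out, the last holds). The fingers move at their own pace and stop on an object; the grip force is fixed at half the most. Time passes only in rows, so rows that do not move let the fingers close. It gives the time, the measured TCP pose, the force, the opening and the grip force at its end, in the units of the state.
- bot.get_obs(): the state, without advancing time (a new reading comes with each control period).
- bot.capture(name): name is "scene" or "side" or "wrist"; returns a dict with "color" (480x640x3 uint8, blue, green, red), "fov_y" (degrees; the focal length in pixels is half the picture's height over the tangent of half this angle, whatever the lens; pixels are square), "cx", "cy" (the principal point, pixels), "extrinsics" (4x4, takes a point from world to camera coordinates); the wrist camera has in their place "tool_from_camera" (4x4, takes a point from camera to tool coordinates, whose origin is the TCP and whose axes are the flange's). Camera axes: x right, y up, looking along -z (the intrinsics and any distortion apply to the point x, -y, -z); pixel columns grow to the right and rows downward; lengths in mm; the calibration is good to about 2 mm. A picture is of the moment at which its call begins: read the wrist's pose just before it. There is no depth.
- bot.close_job(): hands the job in; it is judged then, once.
The state is a dict: "time": time; "joint_positions": joint angles; "dq": joint speeds; "tau": joint torques, N m; "tool_pos": TCP position; "tcp_rot": TCP orientation; "contact_force": force on the tool from outside, world axes, zero at the start; "moment": the same for the moment, N m; "grip_width": finger opening in mm; "finger_force": force on a finger pad.
Only numpy, scipy, OpenCV 4.12 (cv2) and the standard library are available. Lean on these libraries where they do the work, as an engineer would, in place of code of your own. Each camera call takes 0.05 s, during which the arm holds its last target. There are 200 camera calls.

### The job

Put the wooden baren away in the small plywood chest. First flip the steel hasp off its staple and swing it well round until it stands straight out from the chest front, clear of the lid; then raise the lid until it stands open by itself, leaning back on its stop, and set the baren down flat on the chest floor, right way up (do not drop it in). Leave the lid open, the hasp swung out, and the grey tin and the tape roll beside it where they are.

Things in the scene. Friction and masses are not known exactly. Their poses are not given: they have to be found in the camera images.
- chest: Plywood chest, fixed to the table: 170 mm deep (x), 260 mm wide (y), walls 90 mm high and 8 mm thick, floor 8 mm thick; inside 154 x 244 mm. With the lid shut its top is at 106 mm. Origin: centre of its underside on the table; z up, -x is its front (towards the robot, turned by up to 0.3 rad), +y its left. Hasp on the front at the right (-y), lid hinge along the far (+x) upper edge.
- chest_floor (a point): Centre of the chest's inner floor, 8 mm above the table.
- hasp (a joint): Swing of the steel hasp leaf about its upright hinge, rad: 0 shut (flat along the chest front, the lid's staple through its slot), grows as the free end swings out towards the robot, stop at 1.8 (just past straight out). Starts between 0 and 0.1. Light friction (0.03 N m) keeps it where it is left. While it is shut the staple catches in it and the lid cannot rise.
- hasp_hinge (a point): Point on the upright hinge line of the hasp, 70 mm above the table, 10 mm before the chest's front face, 65 mm to the right of the chest's middle. Its axes turn with the leaf: the leaf runs from here along its own -y; -x is the leaf's outer side, +x the side to push on (from behind).
- hasp_tab (a point): Middle of the hasp's pull tab, 89 mm from the hinge along the leaf. The leaf is 4 mm thick and 113 mm long; the slotted part is 36 mm high (52 to 88 mm above the table); the tab at the free end is 42 mm long, 60 mm high (52 to 112 mm above the table). Shut, the tab overhangs the chest's right side wall by about 45 mm, so that a finger can go down behind it, in the free space to the right of the chest, and push it towards the robot and on round its hinge.
- lid (a joint): Opening of the plywood lid, rad: 0 shut, grows as the front edge rises; stop at 1.8. Let go below about 1.35 it falls shut; beyond about 1.6 it falls back on its stop and stays; in between hinge friction may hold it. Mass 0.3 kg.
- lid_hinge (a point): Middle of the lid's hinge line, 90 mm above the table at the chest's far upper edge; the line runs along the chest's y.
- lid_pull (a point): Middle of the lid's steel pull, a T: round cross bar 18 mm thick and 44 mm long along the chest's y, on a 10 mm stem at its middle. It stands 32 mm before the lid's front edge, 98 mm above the table when shut, 202 mm from the hinge line, 50 mm to the left of the chest's middle. Pinched by its two ends it can turn between the fingers as the lid rises.
- baren: Wooden baren (hand printing pad): disc 103 mm across and 16 mm thick with an upright wooden bridge on top, 20 mm wide (x), 80 mm long (y), its top 43 mm above the underside. 0.14 kg. Origin: centre of the underside; z up. Lies to the left of the chest.
- solvent_tin: Plain grey tin, 69 mm across, 75 mm high, to the left of the chest (it and the baren may have swapped places); bystander. Origin: centre of the underside.
- tape_roll: Roll of tape lying flat, 106 mm across, 24 mm high, right of the chest; bystander. Origin: centre of the underside.
There are look-alikes about, which are no part of the job. What is shaped like the baren but red, turquoise or yellow is not meant.

How it is judged:
By the outcome, as a careful person would: the job done as asked, in the order asked, and still so for the second after the job is handed in, with the robot touching nothing.
It also fails if it takes over 70 s, if anything falls off the work surface, if the arm or the gripper's body presses on something with over 40 N, if the wrist force passes 120 N, or if a joint passes its speed limit or range.

## Working session

There is one attempt and no reset: what is moved stays moved. The work goes in short steps, Python scripts to look and compute and a shell command to move; the robot and the scene stay as the last step left them, time stands still between calls to the robot, and variables do not carry over. Pictures are saved under pics/ and viewed, at most 10 in all, crops included, and the job is handed in when it is done.

```bash
mkdir -p pics; python3 - <<'E'
from plant import bot
import cv2,numpy as np
o=bot.get_obs(); print(o)
for n in ("scene","side","wrist"):
    c=bot.capture(n); cv2.imwrite(f"pics/{n}0.png",c["color"])
    print(n,{k:(np.round(v,3).tolist()) for k,v in c.items() if k!="color"})
E
```

```text
{'time': 0.0, 'joint_positions': array([-1.45973263e-01,  3.42701071e-01,  1.52502882e+00,  1.49629273e-05,
        1.27541012e+00, -1.45984268e-01]), 'dq': array([-1.04724842e-03, -2.25495993e-03,  6.58390539e-04,  9.21308681e-05,
       -1.42100714e-03, -1.91875230e-04]), 'tau': array([ 7.61924657e-04, -4.31245601e+01, -2.44219762e+01,  7.17750052e-02,
        5.59406646e-02, -1.04314388e-04]), 'tool_pos': array([5.24538328e+02, 1.09203625e-01, 1.96252128e+02]), 'tcp_rot': array([-3.14006384e+00, -2.39244149e-04,  1.57080278e+00]), 'contact_force': array([0.53050635, 0.28127519, 0.09743152]), 'moment': array([-0.02261904,  0.02897768,  0.0451151 ]), 'finger_force': 0.0, 'grip_width': 91.39681862192973}
scene {'fov_y': 54.365, 'cx': 314.97, 'cy': 240.632, 'extrinsics': [[-0.448, -0.894, 0.012, 282.592], [0.525, -0.252, 0.813, -353.863], [-0.724, 0.37, 0.582, -1188.953], [0.0, 0.0, 0.0, 1.0]]}
side {'fov_y': 53.678, 'cx': 314.806, 'cy': 236.668, 'extrinsics': [[0.865, -0.501, 0.003, -450.704], [0.229, 0.401, 0.887, -237.602], [-0.446, -0.767, 0.462, -1262.968], [0.0, 0.0, 0.0, 1.0]]}
wrist {'fov_y': 59.271, 'cx': 315.72, 'cy': 235.786, 'tool_from_camera': [[0.0, 0.963, 0.268, 72.125], [1.0, -0.001, 0.001, -0.259], [0.001, 0.268, -0.963, -189.03], [0.0, 0.0, 0.0, 1.0]]}
```

View pics/scene0.png

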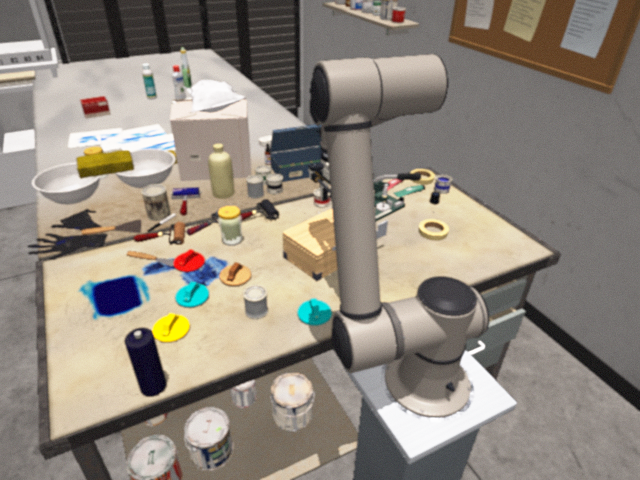

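View pics/side0.png

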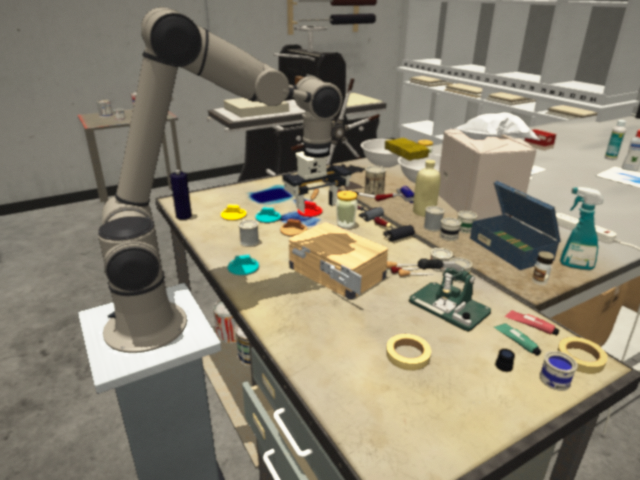

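The scene view shows the natural baren at about (236,273), the tin at (256,301) and the chest at about (320,245). The side view has the baren at (292,228), the tin at (249,234) and the chest at about (338,260), with its right end facing that camera.

```bash
cat > h.py <<'E'
from plant import bot
import numpy as np,cv2
from scipy.spatial.transform import Rotation as R
def cam(name,save=None):
    o=bot.get_obs(); c=bot.capture(name)
    if save: cv2.imwrite(f"pics/{save}.png",c["color"])
    if name=="wrist":
        T=np.eye(4);T[:3,:3]=R.from_euler("xyz",o["tcp_rot"]).as_matrix();T[:3,3]=o["tool_pos"]
        W=T@np.array(c["tool_from_camera"])
    else: W=np.linalg.inv(c["extrinsics"])
    c["W"]=W; c["f"]=240/np.tan(np.radians(c["fov_y"]/2)); return c
def ray(c,u,v):
    d=c["W"][:3,:3]@np.array([(u-c["cx"])/c["f"],-(v-c["cy"])/c["f"],-1]); return c["W"][:3,3],d/np.linalg.norm(d)
def onz(c,u,v,z):
    p,d=ray(c,u,v); return p+d*(z-p[2])/d[2]
def tri(c1,a,c2,b):
    p,d=ray(c1,*a);q,e=ray(c2,*b)
    s=np.linalg.lstsq(np.c_[d,-e],q-p,rcond=None)[0]; x,y=p+s[0]*d,q+s[1]*e
    return (x+y)/2,np.linalg.norm(x-y)
def proj(c,P):
    X=np.linalg.inv(c["W"])@np.r_[P,1]; return c["cx"]-c["f"]*X[0]/X[2],c["cy"]+c["f"]*X[1]/X[2]
E
python3 - <<'E'
import cv2,numpy as np
s=cv2.imread("pics/side0.png")[205:305,235:405]; cv2.imwrite("pics/c.png",cv2.resize(s,None,fx=4.5,fy=4.5,interpolation=cv2.INTER_CUBIC))
E
```

```text
(no output)
```

View pics/wrist0.png

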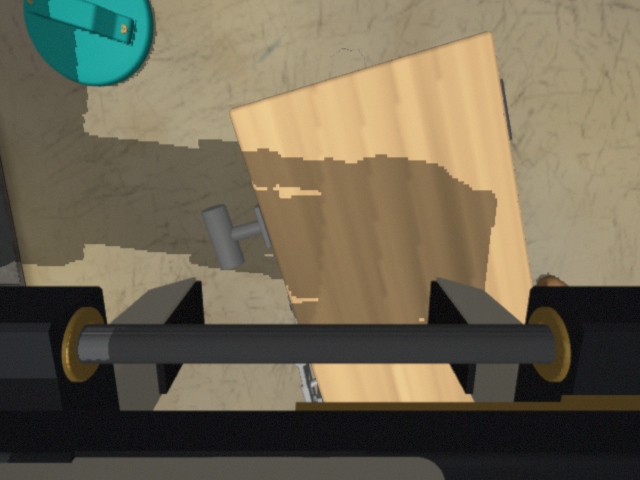

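View pics/c.png

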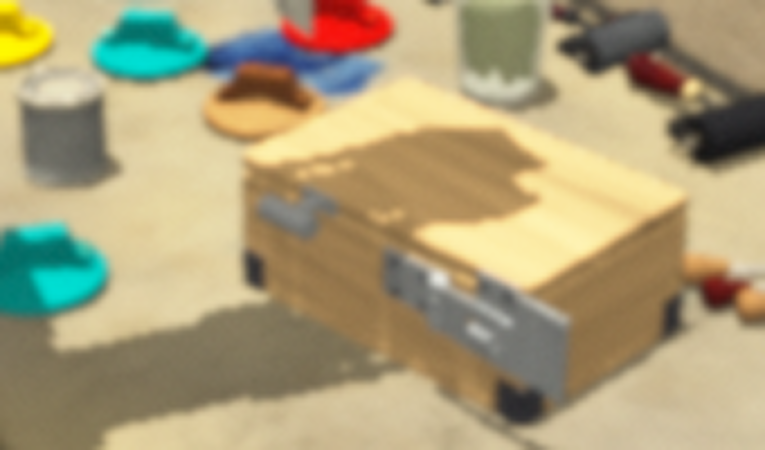

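The wrist view shows the lid's left edge running from (232,111) to (491,32), the pull bar at (223,237), and the hasp leaf starting at about (310,385). The side crop shows the hasp leaf shut along the front, with its tab past the right corner.

```bash
python3 - <<'E'
from h import *
w=cam("wrist");s=cam("side");g=cam("scene","sc1")
f=lambda *a:np.round(a,1).tolist()
S=lambda u,v:(235+u/4.5,205+v/4.5)
for n,p in dict(FL=(232,111),BL=(491,32),Fmid=(296,325)).items(): print(n,f(*onz(w,*p,106)))
for n,p in dict(FL=(245,162),BL=(402,80),FR=(545,290),BR=(685,197)).items(): print("side",n,f(*onz(s,*S(*p),106)))
print("pull",f(*onz(w,223,237,104)))
b=(w["color"].astype(int))
for c,n,box in((g,"scene",(225,255,255,290)),(s,"side",(278,215,308,240))):
    x0,y0,x1,y1=box; h=cv2.cvtColor(c["color"],cv2.COLOR_BGR2HSV)[y0:y1,x0:x1]
    m=((h[...,0]<16)&(h[...,1]>110)).astype(np.uint8); k,l,st,ce=cv2.connectedComponentsWithStats(m); i=1+st[1:,4].argmax()
    print(n,"baren",st[i],ce[i]+[x0,y0],f(*onz(c,*(ce[i]+[x0,y0]),15)))
print("tin",f(*onz(s,*S(62,85),75)),f(*onz(g,256,293,75)))
print("tealwrist",f(*onz(w,90,18,8)), "tape",f(*onz(s,408,351,12)))
E
```

```text
FL [470.9, 76.7, 106.0]
BL [630.2, 122.6, 106.0]
Fmid [509.7, -73.3, 106.0]
side FL [464.4, 59.7, 106.0]
side BL [625.0, 117.1, 106.0]
side FR [547.9, -181.8, 106.0]
side BR [696.5, -130.0, 106.0]
pull [459.8, -7.1, 104.0]
scene baren [  2   8  16  19 163] [233.45398773 271.13496933] [609.9, 305.3, 15.0]
side baren [  5   4  21  11 126] [293.88095238 223.93650794] [618.6, 325.6, 15.0]
tin [426.3, 293.8, 75.0] [415.6, 297.5, 75.0]
tealwrist [340.4, 150.7, 8.0] tape [532.2, -435.4, 12.0]
```

```bash
python3 -m crank '[[-0.054,0.005,0,0,0,0],[-0.054,0.005,0,0,0,0],[-0.054,0.005,0,0,0,0],[-0.054,0.005,0,0,0,0],[-0.054,0.005,0,0,0,0]]' 0; python3 -m crank '[[0,0,0,0,0,-0.135],[0,0,0,0,0,-0.135],[0,0,0,0,0,0]]'
python3 -c "
from h import *
cam('wrist','w1')"
```

```text
time: 0.92
tool_pos: [550.0, -271.7, 196.9]
tcp_rot: [3.141, -0.0, 1.571]
contact_force: [1.3, 0.8, -0.1]
grip_width: 46.6
finger_force: 0.0
time: 1.3
tool_pos: [549.9, -270.1, 196.7]
tcp_rot: [-3.141, -0.0, 1.839]
contact_force: [0.4, 0.8, 0.3]
grip_width: 16.2
finger_force: 0.0
```

View pics/w1.png

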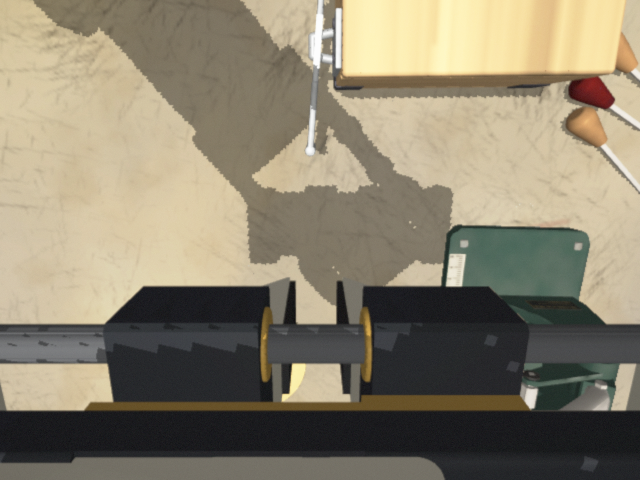

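The picture shows the chest square to the image, so the yaw of 0.27 holds. The lid's right front corner is at (341,77) and the tab's free end is at (310,150), slightly ajar.

```bash
python3 - <<'E'
from h import *
w=cam("wrist"); o=bot.get_obs();f=lambda a:np.round(a,1).tolist()
Rt=R.from_euler("xyz",o["tcp_rot"]).as_matrix()
FR=onz(w,341,77,106);BR=onz(w,625,74,106);T=onz(w,310,150,112)
d=BR-FR; a=np.arctan2(d[1],d[0]); print("FR",f(FR),"yaw",a,"tabend",f(T))
a=0.27
Rc=R.from_euler("z",a).as_matrix(); C=FR-Rc@[-85,-130,106]; print("C",f(C),"tab in chest",f(Rc.T@(T-C)))
C2=(C+[587.5,-26,0])/2;print(C2)
for p in((-55,-158,60),): P=C2+Rc@p;print(f(P),"tool shift",f(Rt.T@(P-o["tool_pos"])))
E
```

```text
FR [539.1, -172.2, 106.0] yaw 0.2774098794844338 tabend [532.1, -220.1, 112.0]
C [586.3, -24.3, 0.0] tab in chest [-104.5, -174.2, 112.0]
[586.91266178 -25.13961124   0.        ]
[576.0, -192.1, 60.0] tool shift [68.1, 45.7, 136.9]
```

```bash
python3 -m crank '[[0.034,0.023,0,0,0,0],[0.034,0.023,0,0,0,0],[0,0,0.045,0,0,0],[0,0,0.045,0,0,0],[0,0,0.042,0,0,0]]'; python3 -m crank '[[0,-0.008,0,0,0,0],[0,-0.008,0,0,0,0],[0,-0.008,0,0,0,0]]'
cat > c.py <<'E'
from h import *
o=bot.get_obs();C=np.array([587,-25,0]);Rc=R.from_euler("z",.27).as_matrix()
print("chest",np.round(Rc.T@(o["tool_pos"]-C),1),"F",np.round(Rc.T@o["contact_force"],1),"t",round(o["time"],2),"w",o["grip_width"])
E
python3 c.py
```

```text
time: 2.02
tool_pos: [576.2, -191.6, 63.8]
tcp_rot: [3.141, 0.0, 1.839]
contact_force: [0.8, 1.2, -1.1]
grip_width: 0.3
finger_force: 0.0
time: 2.4
tool_pos: [553.7, -199.4, 67.2]
tcp_rot: [3.139, 0.003, 1.84]
contact_force: [-1.3, 0.4, 0.7]
grip_width: 0.3
finger_force: 0.0
chest [ -78.7 -159.2   67.2] F [-1.1  0.7  0.7] t 2.4 w 0.3426025308405523
```

```bash
python3 -m crank '[[0,-0.011,0,0,0,0],[0,-0.011,0,0,0,0],[0.003,-0.014,0,0,0,0],[0.003,-0.014,0,0,0,0],[0.0075,-0.013,0,0,0,0]]' >/dev/null; python3 c.py; python3 -m crank '[[0.0075,-0.013,0,0,0,0],[0.012,-0.010,0,0,0,0],[0.012,-0.010,0,0,0,0],[0.012,-0.005,0,0,0,0],[0.012,-0.005,0,0,0,0]]'>/dev/null; python3 c.py;  python3 -m crank '[[0.009,-0.001,0,0,0,0],[0.008,-0.001,0,0,0,0],[0,0,0,0,0,0]]'>/dev/null; python3 c.py
```

```text
chest [-142.9 -144.9   65.1] F [ 0.7  0.1 -0.6] t 3.02 w 0.10927985888075557
chest [-185.2  -88.8   65.1] F [ 1.1 -0.3 -0.3] t 3.65 w 0.2604921504904945
chest [-187.   -71.6   64.9] F [ 0.2 -0.2  0.9] t 4.03 w 0.5341735931035878
```

```bash
python3 -m crank '[[-0.020,0.003,0,0,0,0],[-0.040,0,0,0,0,0],[0,0,-0.05,0,0,0],[0,0,-0.05,0,0,0],[0,0,-0.05,0,0,0]]'>/dev/null; python3 c.py
python3 -c "
from h import *
c=cam('wrist','w2');cam('side','s2')
a=np.hstack([cv2.imread('pics/w2.png')[:330],cv2.resize(cv2.imread('pics/s2.png')[190:310,235:425],(522,330),interpolation=2)])
cv2.imwrite('pics/m2.png',cv2.resize(a,(800,int(330*800/a.shape[1]))))
print(bot.get_obs()['joint_positions'])"
```

```text
chest [-184.1 -134.   216.6] F [ 0.4 -0.4 -0.6] t 4.65 w 0.4680494737759321
[-5.84259359e-01  2.56499407e-01  1.57910416e+00 -1.79734956e-04
  1.29460410e+00 -8.53462448e-01]
```

View pics/m2.png

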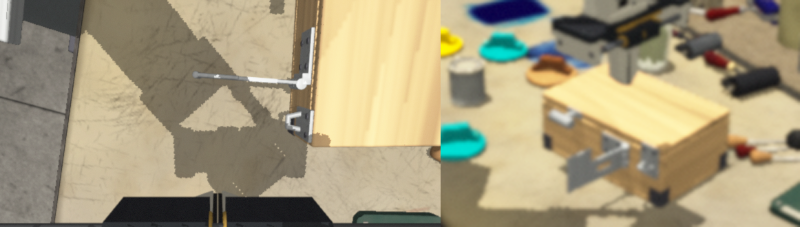

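The hasp now stands straight out from the front, at (195..300,78) in the wrist half, and is clear of the lid. Next is the pull.

```bash
python3 -m crank '[[0.0613,0.0223,0,0,0,0],[0.0613,0.0223,0,0,0,0],[0.0613,0.0223,0,0,0,0],[0,0,0,0,0,-0.175],[0,0,0,0,0,-0.175]]' 100 >/dev/null; python3 -m crank '[[0,0,0,0,0,-0.175],[0,0,0,0,0,-0.175],[0,0,0,0,0,-0.175],[0,0,0,0,0,-0.175],[0,0,0,0,0,-0.175]]' >/dev/null;python3 -m crank '[[0,0,0,0,0,-0.175],[0,0,0,0,0,-0.175],[0,0,0,0,0,0]]'; python3 c.py
python3 -c "
from h import *
c=cam('wrist','w3')"
```

```text
time: 6.38
tool_pos: [460.2, -15.4, 214.3]
tcp_rot: [3.141, -0.001, -2.87]
contact_force: [-0.6, 0.2, -0.2]
grip_width: 91.5
finger_force: 0.0
chest [-119.6   43.   214.3] F [-0.5  0.3 -0.2] t 6.38 w 91.51443106286797
```

View pics/w3.png

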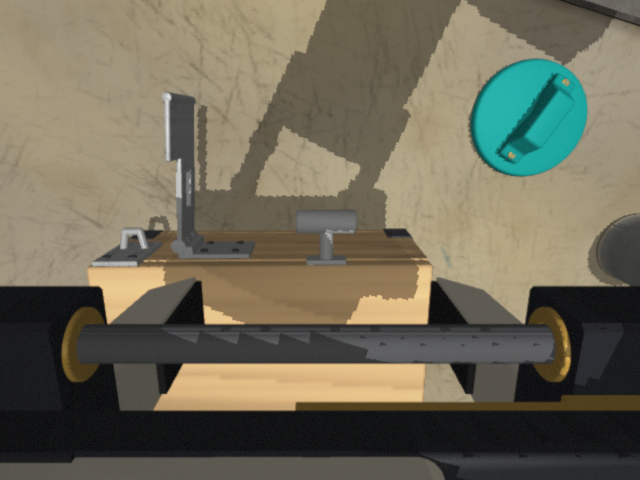

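The bar shows at (297..356,211..232), centre (327,221), with the hasp out at (180,170). The image is square to the chest.

```bash
python3 - <<'E'
from h import *
w=cam("wrist");o=bot.get_obs();Rt=R.from_euler("xyz",o["tcp_rot"]).as_matrix()
for u in(297,327,356):
    P=onz(w,u,221,100);print(P,"tool",Rt.T@(P-o["tool_pos"]))
E
python3 c.py
```

```text
[464.16115301 -28.38060971 100.        ] tool [ -0.51635624 -13.88456528 114.51602738]
[458.2381171   -7.01087236 100.        ] tool [ -0.50877147   8.29082564 114.51902765]
[452.5127855  13.6455671 100.       ] tool [ -0.50143987  29.72602685 114.52192777]
chest [-119.8   43.4  214.5] F [ 0.6 -0.3  0.5] t 6.47 w 92.25793409165287
```

```bash
python3 -m crank '[[0,0.008,0.045,0,0,0],[0,0,0.045,0,0,0],[0,0,0.045,0,0,0],[0,0,0,0,0,0]]' >/dev/null; python3 c.py; python3 -m crank '[[0,0,0,0,0,0],[0,0,0,0,0,0],[0,0,0,0,0,0],[0,0,0,0,0,0]]' 30; python3 c.py
```

```text
chest [-122.    52.8   77.6] F [0.1 0.1 0.8] t 6.97 w 91.73114639035347
time: 7.48
tool_pos: [457.9, -6.9, 80.6]
tcp_rot: [-3.141, 0.001, -2.867]
contact_force: [-0.4, -0.3, -0.2]
grip_width: 56.6
finger_force: 0.0
chest [-119.6   51.8   80.6] F [-0.5 -0.2 -0.2] t 7.47 w 56.62118981904521
```

```bash
python3 -m crank '[[0,0,0,0,0,0],[0,0,0,0,0,0],[0,0,0,0,0,0]]' 0; python3 c.py
```

```text
time: 7.85
tool_pos: [457.6, -6.9, 79.9]
tcp_rot: [-3.142, 0.0, -2.867]
contact_force: [0.3, -0.1, -0.2]
grip_width: 26.8
finger_force: 0.0
chest [-119.9   52.    79.9] F [ 0.3 -0.2 -0.2] t 7.85 w 26.757212847604517
```

```bash
python3 -c "
from h import *
c=cam('wrist','w4');s=cam('side','s4')
print(proj(s,bot.get_obs()['tool_pos']),bot.get_obs()['grip_width'],bot.get_obs()['finger_force'])
a=np.hstack([cv2.imread('pics/w4.png')[100:420],cv2.resize(cv2.imread('pics/s4.png')[170:290,240:420],(480,320),interpolation=2)])
cv2.imwrite('pics/m4.png',cv2.resize(a,(800,int(320*800/a.shape[1]))))"
```

```text
(np.float64(297.82658734739425), np.float64(258.24800335269475)) 18.473408730885772 0.0
```

View pics/m4.png

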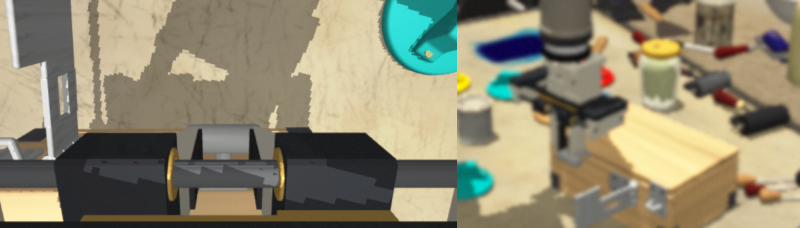

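```bash
python3 -c "
from h import *
print(bot.get_obs()['grip_width'],bot.get_obs()['finger_force'])
c=cam('wrist','w5')
a=np.hstack([cv2.imread('pics/w4.png')[250:400,200:440],c['color'][250:400,200:440]])
cv2.imwrite('pics/m5.png',cv2.resize(a,(800,250)));print(bot.get_obs()['grip_width'])"
```

```text
18.473408730885772 0.0
14.052063753242146
```

View pics/m5.png

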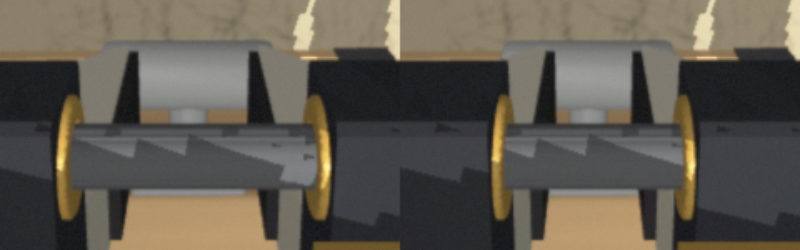

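The reported width (14 mm) is below the 44 mm bar. The tips seem to be above the bar, so I'll open, go lower and close again.

```bash
python3 -m crank '[[0,0,0,0,0,0],[0,0,0,0,0,0],[0,0,0,0,0,0],[0,0,0,0,0,0],[0,0,0,0,0,0]]' 75 >/dev/null; python3 c.py; python3 -m crank '[[0,0,0.011,0,0,0],[0,0,0.011,0,0,0],[0,0,0,0,0,0]]' >/dev/null; python3 c.py;  python3 -m crank '[[0,0,0,0,0,0],[0,0,0,0,0,0],[0,0,0,0,0,0],[0,0,0,0,0,0]]' 0;  python3 c.py
```

```text
chest [-119.9   52.    79.9] F [0.5 0.1 0.2] t 8.62 w 59.62536239913227
chest [-120.8   52.4   56.7] F [ 0.8 -1.2 -0.5] t 9.0 w 68.92101145423464
time: 9.5
tool_pos: [458.2, -8.2, 58.2]
tcp_rot: [-3.139, 0.001, -2.867]
contact_force: [0.5, -5.6, -0.6]
grip_width: 43.8
finger_force: 30.0
chest [-119.7   50.6   58.2] F [-1.  -5.5 -0.6] t 9.5 w 43.82688147327614
```

Gripped: 43.8 mm at 30 N. The tips sit about 30 mm behind the nominal TCP. Lifting along the arc.

```bash
python3 -m crank '[[-0.0025,0,-0.020,0,0,0],[-0.003,0,-0.020,0,0,0],[-0.006,0,-0.0195,0,0,0],[-0.0075,0,-0.0185,0,0,0]]' >/dev/null; python3 c.py; python3 -m crank '[[-0.0095,0,-0.018,0,0,0],[-0.0112,0,-0.0167,0,0,0],[-0.013,0,-0.0156,0,0,0],[-0.0142,0,-0.0142,0,0,0]]' ; python3 c.py
```

```text
chest [-100.2   50.7  136.8] F [ 4.4 -5.8 -4.8] t 10.0 w 43.35087241709976
time: 10.5
tool_pos: [522.3, 10.1, 200.7]
tcp_rot: [-3.14, -0.001, -2.868]
contact_force: [4.2, -4.1, -6.7]
grip_width: 43.7
finger_force: 30.0
chest [-53.   51.1 200.7] F [ 2.9 -5.  -6.7] t 10.5 w 43.68433473650804
```

```bash
python3 -m crank '[[-0.0157,0,-0.0127,0,0,0],[-0.0169,0,-0.0111,0,0,0],[-0.0179,0,-0.0093,0,0,0],[-0.0188,0,-0.0075,0,0,0]]' >/dev/null; python3 c.py; python3 -m crank '[[-0.0194,0,-0.0056,0,0,0],[-0.0199,0,-0.0037,0,0,0],[-0.0201,0,-0.0016,0,0,0],[-0.0203,0,0.0004,0,0,0],[-0.010,0,0.0006,0,0,0]]' ; python3 c.py
```

```text
chest [ 16.   51.7 241.4] F [-1.1 -3.9 -1.7] t 11.0 w 43.565310130794856
time: 11.62
tool_pos: [675.8, 54.0, 251.6]
tcp_rot: [-3.14, 0.001, -2.868]
contact_force: [-0.3, -2.3, 3.7]
grip_width: 43.8
finger_force: 30.0
chest [106.7  52.5 251.6] F [-0.9 -2.2  3.7] t 11.62 w 43.79804886686242
```

```bash
python3 -m crank '[[-0.008,0,0.0012,0,0,0],[-0.008,0,0.0014,0,0,0],[0,0,0,0,0,0]]' >/dev/null; python3 c.py; python3 -m crank '[[0,0,0,0,0,0],[0,0,0,0,0,0],[0,0,0,0,0,0],[0,0,0,0,0,0]]' 100 >/dev/null; python3 c.py; python3 -m crank '[[0,0,-0.03,0,0,0],[0,0,-0.04,0,0,0],[0.06,0,0,0,0,0],[0.06,0,0,0,0,0],[0.06,0,0,0,0,0]]'; python3 c.py; python3 -c "
from h import *
cam('side','s6');cam('scene','c6')
a=np.hstack([cv2.resize(cv2.imread('pics/s6.png')[130:300,200:430],(460,340)),cv2.resize(cv2.imread('pics/c6.png')[160:330,170:400],(460,340))]);cv2.imwrite('pics/m6.png',cv2.resize(a,(800,296)))"
```

```text
chest [122.7  52.6 249.2] F [ 0.1 -1.7  5.3] t 12.0 w 43.66187452065103
chest [121.9  53.1 248.2] F [0.4 0.2 0. ] t 12.5 w 79.3301381653794
time: 13.12
tool_pos: [515.3, 9.5, 318.1]
tcp_rot: [-3.141, 0.0, -2.867]
contact_force: [0.1, -0.6, 0.9]
grip_width: 91.6
finger_force: 0.0
chest [-59.9  52.3 318.1] F [-0.1 -0.6  0.9] t 13.12 w 91.63628940249617
```

View pics/m6.png

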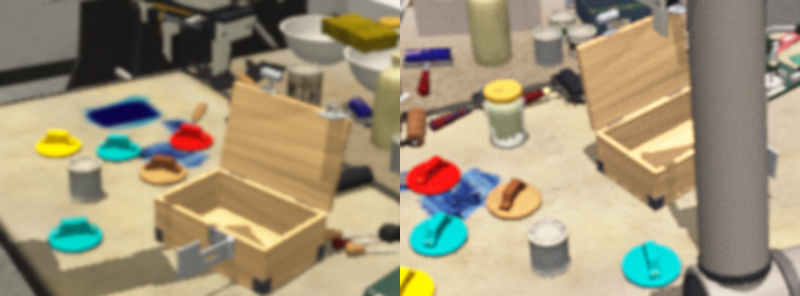

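The lid leans back open, the hasp stands out, and the tin and baren are where they were. On to the baren.

```bash
python3 -m crank '[[0,0.0526,0,0,0,0],[0,0.0526,0,0,0,0],[0,0.0526,0,0,0,0],[0,0.0526,0,0,0,0],[0,0.0526,0,0,0,0]]' >/dev/null;  python3 -m crank '[[-0.045,0,0,0,0,0],[-0.045,0,0,0,0,0],[-0.045,0,0,0,0,0],[0,0,0,0,0,0]]'
cat > bar.py <<'E'
from h import *
w=cam("wrist","wb"); o=bot.get_obs();Rt=R.from_euler("xyz",o["tcp_rot"]).as_matrix()
u,v=proj(w,[613,312,15]); print("expected px",u,v)
h=cv2.cvtColor(w["color"],cv2.COLOR_BGR2HSV); 
x0,x1,y0,y1=[int(t) for t in (max(u-75,0),u+75,max(v-75,0),v+75)]
P=h[y0:y1,x0:x1]
for i in range(5,P.shape[0],14): print(" ".join("%3d/%3d/%3d"%tuple(p) for p in P[i,5::18]))
E
python3 bar.py
```

```text
time: 14.35
tool_pos: [578.2, 300.1, 315.0]
tcp_rot: [-3.141, -0.003, -2.868]
contact_force: [-0.5, 0.2, 0.0]
grip_width: 91.6
finger_force: 0.0
expected px 317.44579317348035 215.15831679613453
 21/ 62/174  20/ 61/187  20/ 65/185  20/ 63/113  20/ 65/160  21/ 63/182  21/ 65/180  21/ 68/177  21/ 66/179
 20/ 62/182  21/ 59/182  20/ 61/179  21/ 63/137  22/ 64/172  21/ 64/182  20/ 67/174  21/ 64/180  21/ 66/181
 21/ 60/183  20/ 62/178  19/ 81/152  16/129/218  17/129/132  16/128/213  21/ 62/180  21/ 62/180  22/ 64/182
 20/ 60/102  21/ 61/175  16/127/211  16/128/167  16/130/122  11/157/ 81  21/ 61/108  22/ 64/182  20/ 64/182
 21/ 63/106  21/ 61/100  16/130/118  17/130/120  11/163/ 86  11/145/ 65  16/126/ 93  20/ 67/179  20/ 70/176
 22/ 61/108  20/ 61/108  11/151/ 64  12/164/ 87  14/161/ 81  15/131/111  20/ 71/107  21/ 70/176  21/ 70/174
 21/ 63/110  22/ 65/106  16/129/127  17/131/113  16/130/124  16/127/114  24/ 14/ 93 107/150/158 116/132/ 52
 23/ 65/110  20/ 62/111  19/ 66/105  16/125/114  17/129/111 109/143/ 75 112/176/ 58 112/160/ 91 110/164/132
 19/ 65/110  22/ 68/108  20/ 58/110  39/ 18/ 98 108/139/ 88 108/ 66/135 109/150/107 114/128/ 68 108/115/142
 19/ 69/173  21/ 62/177  20/ 59/182 107/115/146 105/100/146 108/ 95/ 97 112/139/ 79 113/161/ 76 110/153/112
 20/ 67/172  20/ 60/175  20/ 54/175 102/ 50/153 105/ 92/147 100/ 41/111 113/152/ 87 111/153/117 105/111/154
```

```bash
cat > bar.py <<'E'
from h import *
w=cam("wrist"); o=bot.get_obs();Rt=R.from_euler("xyz",o["tcp_rot"]).as_matrix()
h=cv2.cvtColor(w["color"],cv2.COLOR_BGR2HSV)
m=((h[...,0]<19)&(h[...,1]>105)).astype(np.uint8); u,v=map(int,proj(w,[613,312,15])); m[290:]=0
mm=np.zeros_like(m); y0,x0=max(v-90,0),max(u-90,0); mm[y0:v+90,x0:u+90]=m[y0:v+90,x0:u+90]
mm=cv2.morphologyEx(mm,cv2.MORPH_CLOSE,np.ones((5,5),np.uint8))
def big(m):
    k,l,st,ce=cv2.connectedComponentsWithStats(m); return (l==1+st[1:,4].argmax()).astype(np.uint8)
D=big(mm); cs=cv2.findContours(D,0,2)[0][0]; (cx,cy),r=cv2.minEnclosingCircle(cs)
c=onz(w,cx,cy,16); e=onz(w,cx+r,cy,16)
B=big(cv2.morphologyEx(D*((h[...,0]<=14)&(h[...,1]>138)).astype(np.uint8),cv2.MORPH_OPEN,np.ones((3,3),np.uint8)))
ys,xs=np.nonzero(B); pts=np.array([onz(w,x,y,30)[:2] for x,y in zip(xs,ys)])
b=pts.mean(0); d=np.linalg.svd(pts-b,full_matrices=False)[2][0]
rect=cv2.minAreaRect(pts.astype(np.float32))
dt=Rt.T@np.r_[d,0]
print("disc px",cx,cy,r,"centre",c,"rad",np.linalg.norm(c-e),"bridge",b,"rect",rect,"dir world",d,"dir tool",dt)
a=np.arctan2(dt[1],dt[0]); a=(a+np.pi/2)%np.pi-np.pi/2
print("turn wz so bridge along tool x:",a)
C=c.copy();C[:2]=(c[:2]+b)/2
print("centre in tool",Rt.T@(c-o["tool_pos"]),"bridge in tool",Rt.T@(np.r_[b,30]-o["tool_pos"]),o["joint_positions"])
E
python3 bar.py
```

```text
disc px 312.9683532714844 204.2215118408203 42.42709732055664 centre [600.56251409 303.21971529  16.        ] rad 50.00853030970363 bridge [602.88464704 304.66675558] rect ((602.9197998046875, 304.88067626953125), (23.171018600463867, 77.94270324707031), 45.58956527709961) dir world [ 0.71986918 -0.69410976] dir tool [-5.05076682e-01 -8.63074257e-01 -6.11023489e-04]
turn wz so bridge along tool x: 1.041325407561792
centre in tool [-24.99835324  -3.31665287 301.42610655] bridge in tool [-27.60752612  -2.552916   287.42270876] [ 3.61898236e-01  5.46169456e-01  8.76898816e-01  6.95630100e-05
  1.71980823e+00 -1.48303038e+00]
```

```bash
python3 -m crank '[[-0.026,-0.003,0.03,0,0,0],[0,0,0.03,0,0,0.1735],[0,0,0.03,0,0,0.1735],[0,0,0.03,0,0,0.1735],[0,0,0,0,0,0.1735]]' 50 >/dev/null;  python3 -m crank '[[0,0,0.0,0,0,0.1735],[0,0,0,0,0,0.1735],[0,0,0,0,0,0]]'; python3 bar.py
```

```text
time: 15.45
tool_pos: [601.1, 303.9, 199.8]
tcp_rot: [3.14, 0.001, 2.377]
contact_force: [0.1, 0.5, -0.7]
grip_width: 45.7
finger_force: 0.0
disc px 317.750244140625 200.4196014404297 55.43939971923828 centre [601.17638991 306.15404774  16.        ] rad 49.699292698035556 bridge [601.72063819 306.19110739] rect ((602.4512329101562, 305.8736877441406), (18.37288475036621, 76.57931518554688), 45.911136627197266) dir world [ 0.71895619 -0.69505539] dir tool [-9.99984236e-01 -5.57764872e-03  6.45597574e-04]
turn wz so bridge along tool x: 0.005577678803474928
centre in tool [  1.74777617   1.3911689  183.61919899] bridge in tool [  1.3708461    1.81323348 169.62000742] [ 3.54273896e-01  6.24832021e-01  1.05078115e+00  1.33264015e-05
  1.46446156e+00 -4.53604132e-01]
```

Aligned to within 2 mm. Descending with force checks.

```bash
python3 -m crank '[[0.001,0.0015,0.045,0,0,0],[0,0,0.045,0,0,0],[0,0,0.045,0,0,0],[0,0,0.03,0,0,0],[0,0,0,0,0,0]]' ; python3 -m crank '[[0,0,0.012,0,0,0],[0,0,0.010,0,0,0],[0,0,0.007,0,0,0],[0,0,0,0,0,0]]'
```

```text
time: 16.12
tool_pos: [600.1, 304.9, 31.2]
tcp_rot: [-3.137, -0.002, 2.378]
contact_force: [0.2, -0.1, 0.3]
grip_width: 45.9
finger_force: 0.0
time: 16.62
tool_pos: [601.8, 305.4, 3.9]
tcp_rot: [-3.141, -0.0, 2.375]
contact_force: [-0.2, -0.4, 1.2]
grip_width: 45.9
finger_force: 0.0
```

```bash
python3 -m crank '[[0,0,0,0,0,0],[0,0,0,0,0,0],[0,0,0,0,0,0],[0,0,0,0,0,0]]' 0
```

```text
time: 17.12
tool_pos: [602.2, 305.6, 4.6]
tcp_rot: [3.141, 0.0, 2.375]
contact_force: [0.1, 0.4, 1.0]
grip_width: 18.6
finger_force: 30.0
```

```bash
python3 -m crank '[[0,0,0,0,0,0],[0,0,0,0,0,0],[0,0,0.004,0,0,0],[0,0,0.004,0,0,0],[0,0,0,0,0,0]]' 40;  python3 -m crank '[[0,0,0,0,0,0],[0,0,0,0,0,0],[0,0,0,0,0,0],[0,0,0,0,0,0]]' 0; python3 -m crank '[[0,0,-0.02,0,0,0],[0,0,-0.04,0,0,0],[0,0,-0.05,0,0,0],[0,0,-0.05,0,0,0],[0,0,-0.05,0,0,0]]'
```

```text
time: 17.75
tool_pos: [601.7, 305.3, -4.4]
tcp_rot: [-3.141, -0.0, 2.375]
contact_force: [0.7, -0.6, 0.2]
grip_width: 36.9
finger_force: 0.0
time: 18.25
tool_pos: [602.2, 305.5, -3.5]
tcp_rot: [3.141, 0.0, 2.375]
contact_force: [0.3, -1.0, -1.0]
grip_width: 18.7
finger_force: 30.0
time: 18.88
tool_pos: [601.8, 305.4, 209.5]
tcp_rot: [3.14, 0.001, 2.375]
contact_force: [-0.1, -0.5, -1.9]
grip_width: 18.6
finger_force: 30.0
```

```bash
python3 -m crank '[[0,0,0,0,0,-0.1725],[0,0,0,0,0,-0.1725],[0,0,0,0,0,-0.1725],[0,0,0,0,0,-0.1725],[0,0,0,0,0,-0.1725]]' >/dev/null;  python3 -m crank '[[0,0,0,0,0,-0.1725],[0.055,0,0,0,0,0],[0.055,0,0,0,0,0],[0,0,0,0,0,0]]'; python3 c.py
```

```text
time: 20.0
tool_pos: [491.3, 275.3, 207.1]
tcp_rot: [-3.141, -0.004, -2.872]
contact_force: [0.5, -0.2, -0.7]
grip_width: 18.7
finger_force: 30.0
chest [-12.1 314.9 207.1] F [ 0.5 -0.3 -0.7] t 20.0 w 18.732701759311784
```

```bash
python3 -m crank '[[0,-0.0525,0,0,0,0],[0,-0.0525,0,0,0,0],[0,-0.0525,0,0,0,0],[0,-0.0525,0,0,0,0],[0,-0.0525,0,0,0,0]]' >/dev/null;  python3 -m crank '[[0,-0.0525,0,0,0,0],[0,0,0,0,0,0],[0,0,0,0,0,0]]'; python3 c.py
python3 - <<'E'
from h import *
w=cam("wrist","w7");s=cam("side","s7")
# is the held disc where expected?  chest front rim seen in the wrist view
g=cv2.cvtColor(w["color"],cv2.COLOR_BGR2GRAY).astype(int)
C=np.array([587,-25,0]);Rc=R.from_euler("z",.27).as_matrix()
for p in((-85,130,90),(-85,-130,90),(-77,122,90),(-85,0,90)): print(p,np.round(proj(w,C+Rc@p)))
h=cv2.cvtColor(w["color"],cv2.COLOR_BGR2HSV)
u=315
for v in range(100,300,6): print(v,h[v,260],h[v,u],h[v,400])
E
```

```text
time: 21.0
tool_pos: [579.9, -27.4, 207.0]
tcp_rot: [-3.142, 0.001, -2.874]
contact_force: [0.6, 0.3, -2.4]
grip_width: 18.8
finger_force: 30.0
chest [ -7.5  -0.4 207. ] F [ 0.6  0.2 -2.4] t 21.0 w 18.793283824190425
(-85, 130, 90) [503. 110.]
(-85, -130, 90) [129. 111.]
(-77, 122, 90) [490. 122.]
(-85, 0, 90) [316. 111.]
100 [ 20  62 211] [ 20  64 132] [ 22  60 128]
106 [ 45   3 151] [ 20  62 128] [ 20  64 116]
112 [ 17 103 189] [ 17 107 189] [ 18 105 190]
118 [ 17 103 186] [ 18 105 187] [ 17 104 174]
124 [ 18 101 185] [ 17 102 190] [ 17 106 188]
130 [ 17 105 185] [ 18 104 201] [ 17 104 187]
136 [ 18 104 191] [ 26  62 254] [ 21  88 246]
142 [ 18 106 181] [ 24  73 253] [ 22  87 249]
148 [ 18 103 173] [ 23  79 251] [ 24  75 253]
154 [ 17 106 171] [ 23  77 251] [ 23  77 252]
160 [ 17 103 171] [ 22  81 250] [ 22  80 251]
166 [ 17 103 176] [ 22  87 249] [ 22  80 251]
172 [ 21  96 240] [ 18 105 167] [ 23  79 251]
178 [ 23  78 251] [ 17 128 139] [ 22  86 248]
184 [ 17 102 183] [ 18 121 236] [ 24  76 253]
190 [ 16 122 128] [ 19 118 239] [ 24  75 253]
196 [ 17 128 204] [ 18 121 236] [ 23  77 252]
202 [ 20 115 242] [ 18 122 234] [ 25  65 254]
208 [ 20 114 245] [ 10 146  75] [ 25  68 253]
214 [ 20 117 244] [ 18 147 161] [ 16 127 169]
220 [ 19 115 244] [ 20 141 152] [ 16 123 178]
226 [ 16 127 201] [ 14 145 104] [ 18 119 237]
232 [ 16 124 158] [ 12 157 171] [ 19 117 241]
238 [ 16 126 156] [ 13 158 129] [ 18 123 235]
244 [ 16 128 153] [ 12 157 125] [ 16 126 146]
250 [ 17 123 141] [ 12 153  90] [ 16 123 149]
256 [ 16 125 143] [ 12 161  84] [ 16 125 149]
262 [ 16 123 145] [ 10 151  88] [ 16 128 146]
268 [ 16 127 141] [ 12 155  94] [ 17 128 143]
274 [ 16 128 143] [ 12 156 103] [ 17 126 140]
280 [ 16 123 157] [ 12 159 106] [ 17 125 226]
286 [15 52 69] [ 12 153 105] [14 97 71]
292 [80 25 31] [ 13 168 108] [98 36 28]
298 [120  20  25] [ 12 152 109] [105  18  29]
```

```bash
python3 -m crank '[[0,0,0.05,0,0,0],[0,0,0.05,0,0,0],[0,0,0.04,0,0,0],[0,0,0.02,0,0,0],[0,0,0,0,0,0]]' >/dev/null; python3 c.py; python3 -m crank '[[0,0,0.015,0,0,0],[0,0,0.015,0,0,0],[0,0,0.008,0,0,0],[0,0,0,0,0,0]]'>/dev/null; python3 c.py
```

```text
chest [-8.5  1.4 45.2] F [-0.2 -0.9 -0.1] t 21.73 w 18.61261929676134
chest [-8.3 -0.1  7.6] F [-0.2  0.1 -1.5] t 22.23 w 18.61350533071665
```

```bash
python3 -m crank '[[0,0,0.002,0,0,0],[0,0,0,0,0,0]]'>/dev/null; python3 c.py; python3 -m crank '[[0,0,0.0015,0,0,0],[0,0,0,0,0,0]]'>/dev/null; python3 c.py
```

```text
chest [-7.7 -0.4  6.6] F [ 0.4  0.8 -1.5] t 22.48 w 18.71039252916467
chest [-7.9 -0.3  4.9] F [-0.4 -0.7 -2.5] t 22.73 w 18.360522048359268
```

```bash
for i in 1; do python3 -m crank '[[0,0,0.0012,0,0,0],[0,0,0,0,0,0]]'>/dev/null; python3 c.py; python3 -m crank '[[0,0,0.0012,0,0,0],[0,0,0,0,0,0]]'>/dev/null; python3 c.py; done
```

```text
chest [-7.7 -0.4  4.4] F [-2.1  0.3  4.8] t 22.98 w 18.651293784775127
chest [-7.7 -0.4  4.4] F [-4.7  3.2 14.6] t 23.23 w 18.90034578655361
```

```bash
python3 -m crank '[[0,0,-0.0012,0,0,0],[0,0,0,0,0,0]]'>/dev/null; python3 c.py; python3 -m crank '[[0,0,0,0,0,0],[0,0,0,0,0,0],[0,0,0,0,0,0],[0,0,0,0,0,0]]' 45 >/dev/null; python3 c.py; python3 -m crank '[[0,0,-0.02,0,0,0],[0,0,-0.05,0,0,0],[0,0,-0.06,0,0,0],[0,0,-0.06,0,0,0],[0,0,-0.05,0,0,0]]'>/dev/null; python3 -m crank '[[0.05,0,0,0,0,0],[0,0,0,0,0,0],[0,0,0,0,0,0]]'; 
python3 - <<'E'
from h import *
C=np.array([587,-25,0]);Rc=R.from_euler("z",.27).as_matrix()
w=cam("wrist","w8"); h=cv2.cvtColor(w["color"],cv2.COLOR_BGR2HSV)
u,v=map(int,proj(w,C+Rc@[-8,0,24])); print("exp",u,v)
m=np.zeros((480,640),np.uint8); y,x=max(v-90,0),u-90; m[y:min(v+90,285),x:u+90]=((h[...,0]<=14)&(h[...,1]>138))[y:min(v+90,285),x:u+90]
k,l,st,ce=cv2.connectedComponentsWithStats(m);i=1+st[1:,4].argmax();print("bridge",st[i],ce[i],Rc.T@(onz(w,*ce[i],38)-C))
s=cam("side");g=cam("scene")
a=cv2.imread("pics/s6.png").astype(int);
for n,box in dict(hasp=(300,255,345,300),lid=(320,170,410,250),tin=(232,215,265,250),tape=(380,325,440,375)).items():
    x0,y0,x1,y1=box;d=abs(s["color"][y0:y1,x0:x1].astype(int)-a[y0:y1,x0:x1]).max(2);print(n,"changed px frac",(d>40).mean())
E
```

```text
chest [-7.7 -0.4  4.4] F [-2.3  1.7  9. ] t 23.48 w 18.649723720183825
chest [-7.9 -0.3  3.5] F [-1.2  0.   0.4] t 23.98 w 41.66725525061969
time: 24.98
tool_pos: [531.6, -40.6, 243.8]
tcp_rot: [-3.141, 0.001, -2.874]
contact_force: [0.3, -0.3, 1.0]
grip_width: 41.4
finger_force: 0.0
exp 316 243
bridge [ 306  207   20   78 1401] [315.82869379 246.11063526] [-9.85395252 -0.24589993 38.        ]
hasp changed px frac 0.1728395061728395
lid changed px frac 0.06194444444444445
tin changed px frac 0.0
tape changed px frac 0.0
```

```bash
python3 -m crank '[[0.002,0.0265,-0.037,0,0,0],[0,0.0265,-0.037,0,0,0],[0,0,0,0,0,0]]' 100 >/dev/null; python3 -m crank '[[0,0,0,0,0,0],[0,0,0,0,0,0],[0,0,0,0,0,0],[0,0,0,0,0,0]]'>/dev/null; python3 c.py
python3 - <<'E'
from h import *
s=cam("side");a=cv2.imread("pics/s6.png").astype(int)
D=(abs(s["color"].astype(int)-a).max(2)>40).astype(np.uint8)
k,l,st,ce=cv2.connectedComponentsWithStats(D)
for i in range(1,k):
    if st[i,4]>8: print(st[i])
E
```

```text
chest [-59.9  52.5 317.1] F [-0.1  0.4  1. ] t 26.0 w 91.84852260198632
[280 218  27  19 373]
[331 256  22  15 143]
```

```bash
python3 -c "
from plant import bot
print(bot.close_job())"
```

```text
the job is handed in; nothing more can be done
None
```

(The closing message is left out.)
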